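Level the evidence light table with a packer

TASK

The light table sags at its free edge. Hold the red-handled pry bar, lever that edge up gently over the steel fulcrum block, leave the bar in place with its handle down so that it keeps the edge up, and slip the yellow packer under the middle foot, pressing it home until its lug bears lightly against the case, without shoving the case. Then take the bar out so that the table comes down level on the packer, lay the bar flat on the bench, and leave the jar, the knife, the other packers, the lens and the marker undisturbed.

Things in the scene. Friction and masses are not known exactly. Their poses are not given: they have to be found in the camera images.
- edge (a point): light table, middle of its free (right-hand) edge: on the outer face, at the bottom of the 5 mm wide folded lip, 19 mm above the bench at the start, 28 mm when level. Axes: x along the 340 mm edge, y inward under the case, z up. The outer face rises 33 mm from here to the top. Behind the lip the space is open; the case's underside is 5 mm above the lip's bottom
- foot (a point): underside of the light table's one foot: a round rubber pad 32 mm across under the middle of the free edge, centre 27 mm inward of edge; on the bench at the start. The packer goes under it
- glass (a point): middle of the light table's white glowing top. The table is 340 x 355 mm, case 28 mm thick, 6.2 kg, and turns in stiff rubber bushes on a steel rail along its left (+y) side, 365 mm from the free edge
- light_table (a joint): tilt of the light table, rad: 0 at the start, grows as the free edge rises (0.01 rad = 3.7 mm there), 0.024 when level on the 8 mm packer, at least 0.030 to let it in (0.038 is comfortable, limit 0.09). Raising takes 50 to 56 N at the lip: weight 31, bush friction 20. The bar left in place, handle low, keeps the edge up by its own weight but cannot raise it
- bar_grip (a point): pry bar (0.72 kg, 360 mm long): point on the centre line of its red handle (22 mm wide, 24 high), within 6 mm of the balance point. x along the bar to the toe, z out of its top. The underside is one flat plane 12 mm below this point. The handle reaches 130 mm behind and 60 mm ahead; the shank (16 mm wide, 12 high) then the flat toe (last 74 mm, 25 mm wide, 6 thick) reach 230 mm ahead
- bar_tip (a point): end of the pry bar's toe, half-way up its 6 mm thickness: 230 mm ahead of bar_grip and 9 mm lower; axes as bar_grip
- fulcrum_top (a point): steel fulcrum block, 60 x 44 mm, 0.5 kg, loose, with a rounded ridge (radius 10 mm) along its x axis; this point is the middle of the ridge's top, 26 mm above the bench. It already stands in place: ridge parallel to the edge, about 55 mm outside the edge's face and 100 mm to the far (+x) side of the foot
- yellow_grip (a point): yellow packer, the right one: tongue 8 mm thick, 50 mm wide, with an upstanding lug 46 mm long, 24 mm wide at its outer end, 46 mm high in all. This point: lug's centre, 28 mm above the underside. x points along the tongue, the way it goes in: lug's front face 23 mm ahead of this point, tongue's end 69 mm ahead. Home, that face bears on the case's outer face with a few newtons
- red_grip (a point): red packer, 5 mm thick: too thin, leave it; otherwise like the yellow one
- blue_grip (a point): blue packer, 11 mm thick: too thick, leave it; otherwise like the yellow one
- sample_jar: small sample jar, 40 mm across, 55 mm tall, standing on the light table; origin under its centre; leave it
- knife: exhibit knife with a wooden handle, about 230 mm long, lying on the light table; leave it
- lens: black camera lens standing on the bench, 78 mm across, 85 mm tall; origin under its centre; leave it
- marker: yellow tent-shaped evidence marker, 70 mm wide, 85 mm tall; origin under its centre; leave it

How it is judged:
By the outcome, as a careful person would: the job done as asked, in the order asked, and still so for the second after the job is handed in, with the robot touching nothing.
It also fails if it takes over 72 s, if anything falls off the work surface, if the arm or the gripper's body presses on something with over 40 N, if the wrist force passes 120 N, or if a joint passes its speed limit or range.

ROBOT

A 6-joint arm with a two-finger parallel gripper is mounted at the origin on the work surface. World frame = base frame: x ahead of the robot, y to its left, z up, the work surface at z = 0. Lengths are in m, angles in rad, forces in N, time in s.
With the tool pointing down it reaches from about 0.35 to 0.975 m from the base axis. Payload 4.9 kg.
Tool frame: the origin (TCP) lies between the finger pads; the fingertips stand 22 mm ahead of it and the grasp point (between the pads) lies 3 mm ahead of it; z points along the fingers, y is the line along which they close (so a half turn about z gives the same grasp; the last joint's range is limited). The gripper opens to 85 mm and grips with 20 to 120 N. Pads are 22 mm wide; open, the fingers measure 114 mm over their backs; the gripper's body (76 mm by 85 mm) begins 54 mm behind the grasp point. The pads swing forward as they close: fully open they stand 13 mm farther back than shut.
Start: joints at [-0.119, 0.053, 1.613, -0, 1.476, -0.119], TCP at [0.625, 0, 0.253] pointing down, gripper open.
Joint ranges: [-3.01, 3.01], [-1.01, 2.22], [0.06, 2.58], [-1.02, 4.17], [0.09, 2.62], [-3.14, 3.14]. Speed limits (rad/s): [2.57, 2.57, 3.14, 3.14, 3.14, 3.14].

INTERFACE

Orientations are given as a unit quaternion [w, x, y, z].
In Python, from plant import state, grab_frame, get_calibration, job_done, recognise, regions_of gives the robot as it stands.
- The arm moves only by the tool apply_moves, never from a script. Its argument "targets" is a list of rows, each an object with "translation": the shift along the tool's x, y, z normalised to -1 to 1, where 1 is 100 mm, a list of three; "twist": the turn about the tool's z normalised to -1 to 1, where 1 is 0.1 rad; "hand": the opening, from 0 (shut) to 1 (fully open). A call has 1 to 8 rows; each row shifts and turns the commanded pose from where the row before left it, along the tool's axes as they then stand; what a row does not reach is not made up. A row lasts 1/10 s, in which the tool goes at most 50 mm and 8.59 degrees, less where a joint would pass 70% of its speed; a pose out of reach is approached as far as the arm can. A call with a number of a shift or a turn outside -1 to 1 is refused whole. A call with a gripper value outside its range is refused whole. The fingers move at their own pace and stop on an object; the grip force is fixed at half the most. Time passes only in rows, so rows that do not move let the fingers close. It gives the time, the measured TCP pose, the force, the opening and the grip force at its end, in the units of the state.
- state(): the state, without advancing time (a new reading comes with each control period).
- grab_frame(name): name is "scene" or "side" or "wrist"; returns the picture (400x640x3 uint8, red, green, blue); there is no depth.
- get_calibration(name): a dict with "camera_matrix" (3x3 intrinsics, pixels), "pose" (4x4, takes a point from camera to world coordinates). Camera axes: x right, y up, looking along -z (the intrinsics and any distortion apply to the point x, -y, -z); pixel columns grow to the right and rows downward; lengths in m; the calibration is good to about 2 mm. A picture is of the moment at which its call begins: read the wrist's pose just before it. get_calibration takes no time and is no camera call; for the wrist camera it gives the pose at the moment of the call.
- job_done(): hands the job in; it is judged then, once.
Trained networks look in the newest picture that a camera, given by its name, has taken for a name from the list of things; names that differ only in an ending like _2 or _b are one class to them, and where a whole thing is asked for, a point or a joint stands for the part that bears it (a point fixed in the world has none). Each returns a list of dicts, best first, with "score" (0 to 1); they miss things now and then, are a little off and sometimes report something else, mostly with a low value. They report only what shows in the picture. A call takes as long as a camera call.
- recognise(camera, query): "point" ([x, y, z] in m, in world coordinates, good to about 4 mm: the middle of the surface that is visible of it).
- regions_of(camera, query): "pixels" (400x640 bool, what is visible of it).
The state is a dict: "time": time; "joint_pos": joint angles; "joint_vel": joint speeds; "joint_efforts": joint torques, N m; "tool_pos": TCP position; "tool_rot": TCP orientation; "contact_force": force on the tool from outside, world axes, zero at the start; "ft_torque": the same for the moment, N m; "gripper_width": opening from 0.0 (shut) to 1.0 (fully open); "grasp_force": force on a finger pad.
Only numpy, scipy, OpenCV 4.12 (cv2) and the standard library are available. Lean on these libraries where they do the work, as an engineer would, in place of code of your own. Each camera call takes 0.05 s, during which the arm holds its last target. There are 200 camera calls.

## Working session

There is one attempt and no reset: what is moved stays moved. The work goes in short steps, Python scripts to look and compute and a tool call to move; the robot and the scene stay as the last step left them, time stands still between calls to the robot, and variables do not carry over. Pictures are saved under pics/ and viewed, at most 10 in all, crops included, and the job is handed in when it is done.

Besides the shell and the picture viewer there is one more tool, called after "Request:" as name(argument=value, ...), one argument or row to a line, values as JSON. apply_moves: Moves the arm, as the interface text tells. Its arguments: {"type":"object","properties":{"targets":{"type":"array"}},"required":["targets"]}

```bash
ls; mkdir -p pics; cat > h.py <<'E'
import numpy as np, cv2
from plant import *
from scipy.spatial.transform import Rotation as R
def save(c,n):
    f=grab_frame(c); cv2.imwrite(f'pics/{n}.png',f[:,:,::-1]); return f
def ray(c,u,v):
    k=get_calibration(c); K=np.array(k['camera_matrix']);P=np.array(k['pose'])
    d=np.linalg.inv(K)@[u,v,1]; d=P[:3,:3]@[d[0],-d[1],-d[2]]
    return P[:3,3],d
def atz(c,u,v,z):
    o,d=ray(c,u,v); return o+d*(z-o[2])/d[2]
def proj(c,p):
    k=get_calibration(c); K=np.array(k['camera_matrix']);P=np.array(k['pose'])
    q=P[:3,:3].T@(np.array(p)-P[:3,3]); q=K@[q[0],-q[1],-q[2]]; return q[:2]/q[2]
def rot(): 
    w,x,y,z=state()['tool_rot']; return R.from_quat([x,y,z,w])
E
python3 - <<'E'
from h import *
np.set_printoptions(precision=4,suppress=True)
s=state();print(s['tool_pos'],s['tool_rot'],s['time'],s['contact_force'])
for c in ['scene','side']:
    save(c,c+'0'); k=get_calibration(c); print(c,k)
    for n in ['edge','bar_grip','bar_tip','fulcrum_top','yellow_grip','red_grip','blue_grip','foot','lens','marker','sample_jar','knife']:
        r=recognise(c,n); print(n,[(np.round(x['point'],3),round(x['score'],2)) for x in r[:2]])
E
```

```text
pics
[0.6244 0.0001 0.252 ] [-0.0008  0.7071  0.7071 -0.0006] 0.0 [ 0.0502  0.3173 -0.5286]
scene {'camera_matrix': array([[373.5413,   0.    , 320.9057],
       [  0.    , 373.5413, 188.4615],
       [  0.    ,   0.    ,   1.    ]]), 'pose': array([[ 0.0774, -0.8599,  0.5046,  1.1144],
       [ 0.997 ,  0.064 , -0.0439, -0.0116],
       [ 0.0054,  0.5065,  0.8622,  0.9517],
       [ 0.    ,  0.    ,  0.    ,  1.    ]])}
edge [(array([0.548, 0.263, 0.06 ]), 0.64)]
bar_grip [(array([ 0.552, -0.366,  0.017]), 0.81)]
bar_tip [(array([ 0.548, -0.368,  0.013]), 0.88), (array([ 0.45 , -0.158,  0.014]), 0.31)]
fulcrum_top [(array([0.61 , 0.043, 0.019]), 0.82)]
yellow_grip [(array([ 0.454, -0.073,  0.006]), 0.63), (array([0.549, 0.259, 0.057]), 0.51)]
red_grip [(array([ 0.444, -0.241,  0.001]), 0.86)]
blue_grip [(array([ 0.45 , -0.157,  0.013]), 0.84), (array([0.613, 0.043, 0.018]), 0.56)]
foot [(array([0.55 , 0.265, 0.058]), 0.61)]
lens [(array([ 0.799, -0.017,  0.09 ]), 0.86), (array([0.552, 0.264, 0.056]), 0.5)]
marker [(array([0.798, 0.129, 0.048]), 0.97)]
sample_jar [(array([0.548, 0.26
[... 512 characters left out ...]
.37)]
bar_grip [(array([ 0.552, -0.362,  0.022]), 0.67)]
bar_tip [(array([0.635, 0.374, 0.098]), 0.74), (array([ 0.544, -0.362,  0.026]), 0.7)]
fulcrum_top [(array([0.606, 0.033, 0.02 ]), 0.58)]
yellow_grip [(array([ 0.448, -0.084,  0.006]), 0.78)]
red_grip [(array([ 0.439, -0.253,  0.006]), 0.76), (array([0.499, 0.228, 0.057]), 0.45)]
blue_grip [(array([ 0.444, -0.167,  0.011]), 0.66)]
foot [(array([0.503, 0.224, 0.056]), 0.97)]
lens [(array([ 0.446, -0.084,  0.009]), 0.28)]
marker [(array([0.498, 0.226, 0.062]), 0.75), (array([0.765, 0.131, 0.049]), 0.73)]
sample_jar [(array([0.636, 0.371, 0.093]), 0.72)]
knife [(array([0.485, 0.366, 0.071]), 0.92), (array([ 0.554, -0.362,  0.022]), 0.28)]
```

View pics/scene0.png

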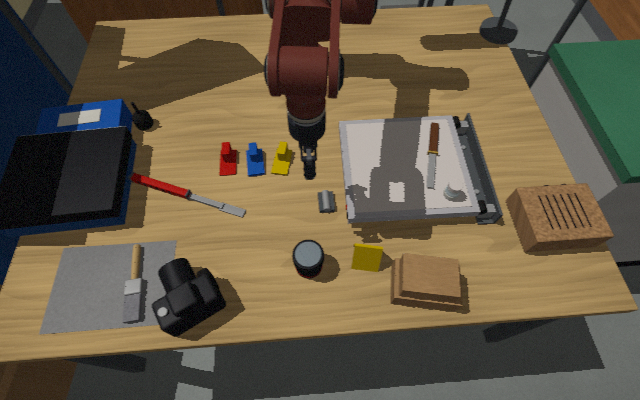

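View pics/side0.png

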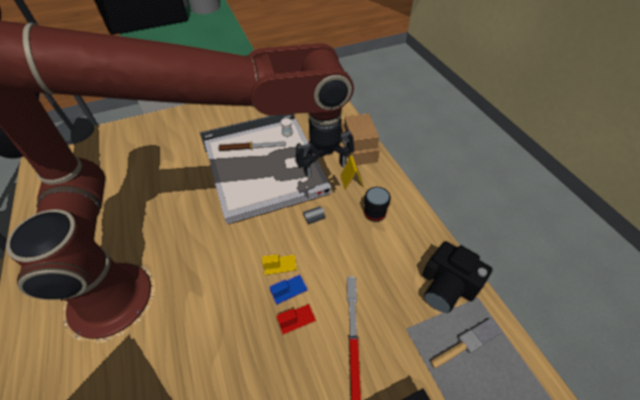

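The scene view shows the bar from about (133,178) to (243,212), the fulcrum near (327,201), the table's free edge from (340,120) to (348,222), and the yellow packer near (283,157). Next I work these out in metres.

```bash
python3 - <<'E'
from h import *
np.set_printoptions(precision=4,suppress=True)
for n,u,v,z in [('handle end',133,178,.02),('red/steel',190,194,.012),('tip',243,212,.006),('edge near top',340,121,.052),('edge far top',348,222,.052),('box corner',127,228,.0),('boxc',137,130,0.05)]:
    print(n,atz('scene',u,v,z))
for c in ['scene','side']:
  grab_frame(c)
  for n,z in [('bar_grip',.012),('fulcrum_top',.024),('yellow_grip',.01)]:
    r=regions_of(c,n)
    if not r: continue
    m=r[0]['pixels'].astype(np.uint8); vs,us=np.nonzero(m)
    P=np.array([atz(c,u,v,z)[:2] for u,v in zip(us,vs)])
    (cx,w,a)=cv2.minAreaRect(P.astype(np.float32)*1000); mu=P.mean(0)
    _,_,V=np.linalg.svd(P-mu); d=V[0]*np.sign(V[0][1]); t=(P-mu)@d
    print(c,n,round(r[0]['score'],2),len(us),'mean',mu,'rect',np.round(cx,1),np.round(w,1),round(a,1),'dir',d,'ends',mu+d*t.min(),mu+d*t.max())
E
```

```text
handle end [ 0.4929 -0.5108  0.02  ]
red/steel [ 0.555 -0.342  0.012]
tip [ 0.6216 -0.1891  0.006 ]
edge near top [0.3485 0.1126 0.052 ]
edge far top [0.6962 0.0979 0.052 ]
box corner [ 0.6444 -0.5093  0.    ]
boxc [ 0.3372 -0.5131  0.05  ]
scene bar_grip 0.8 1002 mean [ 0.5502 -0.364 ] rect [ 550.6 -359.1] [373.1  31.7] 66.3 dir [0.4093 0.9124] ends [ 0.4757 -0.53  ] [ 0.6285 -0.1896]
scene fulcrum_top 0.52 329 mean [0.6151 0.0451] rect [613.   46.6] [44.8 70.7] 85.8 dir [-0.9998  0.0197] ends [0.6485 0.0444] [0.5774 0.0458]
scene yellow_grip 0.56 460 mean [ 0.4508 -0.0768] rect [445.3 -74.2] [ 48.3 121.1] 77.5 dir [-0.9898  0.1425] ends [ 0.5045 -0.0846] [ 0.3851 -0.0674]
side bar_grip 0.57 1090 mean [ 0.5529 -0.3468] rect [ 559.8 -329.8] [298.4  25.2] 66.8 dir [0.3909 0.9205] ends [ 0.5018 -0.4673] [ 0.6184 -0.1926]
side fulcrum_top 0.76 301 mean [0.5988 0.0367] rect [600.6  38.1] [68. 58.] 3.9 dir [0.9998 0.0223] ends [0.5666 0.0359] [0.6345 0.0374]
side yellow_grip 0.67 385 mean [0.4945 0.4337] rect [509.1 429.2] [ 39.6 241.4] 73.2 dir [-0.9572  0.2895] ends [0.6247 0.3943] [0.3936 0.4642]
```

Request:
apply_moves(
  targets=[
    {"translation": [-0.5,-0.14,0],"twist": 0,"hand": 1},
    {"translation": [-0.5,-0.14,0],"twist": 0,"hand": 1},
    {"translation": [-0.5,-0.14,0],"twist": 0,"hand": 1},
    {"translation": [-0.5,-0.14,0],"twist": 0,"hand": 1},
    {"translation": [-0.5,-0.14,0],"twist": 0,"hand": 1},
    {"translation": [-0.5,-0.14,0],"twist": 0,"hand": 1},
    {"translation": [-0.5,-0.14,0],"twist": 0,"hand": 1},
    {"translation": [-0.5,-0.14,0],"twist": 0,"hand": 1},
  ],
)

```text
time: 2.5
tool_pos: [0.5163, -0.3871, 0.2535]
tool_rot: [0.0, 0.707, 0.707, 0.0]
contact_force: [1.3, -0.2, -0.4]
gripper_width: 0.995
grasp_force: 0.0
```

Request:
apply_moves(
  targets=[
    {"translation": [-0.2,0,0],"twist": 0.8,"hand": 1},
    {"translation": [0,0,0],"twist": 0.8,"hand": 1},
    {"translation": [0,0,0],"twist": 0.8,"hand": 1},
    {"translation": [0,0,0],"twist": 0.8,"hand": 1},
    {"translation": [0,0,0],"twist": 0.8,"hand": 1},
  ],
)

```text
time: 3.0
tool_pos: [0.517, -0.4054, 0.2532]
tool_rot: [-0.0, 0.834, 0.551, -0.0]
contact_force: [0.1, -0.1, 0.3]
gripper_width: 1.002
grasp_force: 0.0
```

```bash
cat >> h.py <<'E'
def where():
    s=state(); M=rot().as_matrix(); print('t',s['time'],'tcp',np.round(s['tool_pos'],4),'xaxis',np.round(M[:,0],4),'z',np.round(M[:,2],3),'w',s['gripper_width'],'F',np.round(s['contact_force'],1)); return np.array(s['tool_pos']),M
E
python3 - <<'E'
from h import *
np.set_printoptions(precision=4,suppress=True)
p,M=where()
save('wrist','w1'); k=get_calibration('wrist'); print(k)
for n in ['bar_grip','bar_tip']:
    print(n,[(np.round(x['point'],3),round(x['score'],2)) for x in recognise('wrist',n)[:2]])
r=regions_of('wrist','bar_grip')
m=r[0]['pixels']; vs,us=np.nonzero(m); print(len(us),us.min(),us.max(),vs.min(),vs.max())
P=np.array([atz('wrist',u,v,.016)[:2] for u,v in zip(us,vs)]); mu=P.mean(0); _,_,V=np.linalg.svd(P-mu); d=V[0]*np.sign(V[0][1]); t=(P-mu)@d
print(mu,d,mu+d*t.min(),mu+d*t.max())
E
```

```text
t 3.0 tcp [ 0.517  -0.4054  0.2532] xaxis [0.3927 0.9197 0.0001] z [-0.  0. -1.] w 1.0020829857477602 F [ 0.1 -0.1  0.3]
{'camera_matrix': array([[312.0744,   0.    , 316.0816],
       [  0.    , 312.0744, 199.3213],
       [  0.    ,   0.    ,   1.    ]]), 'pose': array([[ 0.9188,  0.3743,  0.1252,  0.5494],
       [-0.3947,  0.8713,  0.2915, -0.3307],
       [ 0.    , -0.3172,  0.9483,  0.3732],
       [ 0.    ,  0.    ,  0.    ,  1.    ]])}
bar_grip [(array([ 0.547, -0.384,  0.02 ]), 0.94)]
bar_tip [(array([ 0.538, -0.378,  0.025]), 0.89), (array([ 0.416, -0.186,  0.012]), 0.64)]
4782 318 341 0 263Traceback (most recent call last):
  File "<stdin>", line 9, in <module>
  File "h.py", line 11, in atz
    o,d=ray(c,u,v); return o+d*(z-o[2])/d[2]
        ~~~^^^^^^^
  File "h.py", line 7, in ray
    k=get_calibration(c); K=np.array(k['camera_matrix']);P=np.array(k['pose'])
ValueError: time passes only in moves, steps and waits
```

View pics/w1.png

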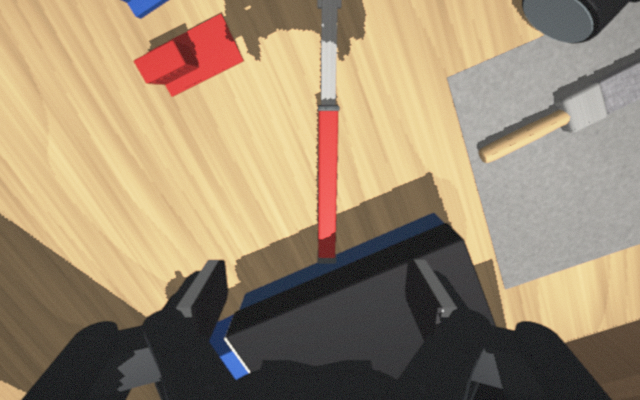

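The wrist view shows the handle running from (329,108) to (328,258), where the box hides its end. The bar lies along the tool's x, about 10 px right of image centre.

```bash
python3 - <<'E'
s=open('h.py').read()
s=s.replace("def ray(c,u,v):\n    k=get_calibration(c);","_k={}\ndef cal(c):\n    if c not in _k or c=='wrist': _k[c]=get_calibration(c)\n    return _k[c]\ndef ray(c,u,v,k=None):\n    k=k or cal(c);").replace("    k=get_calibration(c); K","    k=cal(c); K").replace("def atz(c,u,v,z):\n    o,d=ray(c,u,v)","def atz(c,u,v,z,k=None):\n    o,d=ray(c,u,v,k)")
open('h.py','w').write(s)
E
python3 - <<'E'
from h import *
np.set_printoptions(precision=4,suppress=True)
for n,u,v,z in [('front',328.5,108,.022),('handle end',328,258,.024),('shank',328,60,.012)]: print(n,atz('wrist',u,v,z))
# box top edge for several heights
for z in [0.03,0.06,0.09,.12]: print(z,atz('wrist',440,214,z),atz('wrist',230,300,z), atz('scene',127,228,z),atz('scene',137,130,z))
E
```

```text
front [ 0.5562 -0.3479  0.022 ]
handle end [ 0.4872 -0.5157  0.024 ]
shank [ 0.5743 -0.3029  0.012 ]
0.03 [ 0.6319 -0.5097  0.03  ] [ 0.3477 -0.52    0.03  ] [ 0.6592 -0.4936  0.03  ] [ 0.3199 -0.5242  0.03  ]
0.06 [ 0.6247 -0.494   0.06  ] [ 0.3653 -0.5034  0.06  ] [ 0.674  -0.4779  0.06  ] [ 0.3458 -0.5075  0.06  ]
0.09 [ 0.6174 -0.4783  0.09  ] [ 0.3829 -0.4868  0.09  ] [ 0.6888 -0.4622  0.09  ] [ 0.3716 -0.4908  0.09  ]
0.12 [ 0.6102 -0.4627  0.12  ] [ 0.4005 -0.4702  0.12  ] [ 0.7037 -0.4465  0.12  ] [ 0.3975 -0.4741  0.12  ]
```

Request:
apply_moves(
  targets=[
    {"translation": [-0.067,0.141,0.4],"twist": -0.08,"hand": 1},
    {"translation": [0,0,0.5],"twist": 0,"hand": 1},
    {"translation": [0,0,0.5],"twist": 0,"hand": 1},
    {"translation": [0,0,0.4],"twist": 0,"hand": 0.8},
    {"translation": [0,0,0.26],"twist": 0,"hand": 0.6},
    {"translation": [0,0,0.2],"twist": 0,"hand": 0.5},
    {"translation": [0,0,0],"twist": 0,"hand": 0.4},
  ],
)

```text
time: 3.9
tool_pos: [0.5256, -0.4149, 0.0232]
tool_rot: [-0.003, 0.831, 0.556, -0.001]
contact_force: [-0.0, 0.7, -0.6]
gripper_width: 0.398
grasp_force: 0.0
```

Request:
apply_moves(
  targets=[
    {"translation": [0,0,0],"twist": 0,"hand": 0},
    {"translation": [0,0,0],"twist": 0,"hand": 0},
    {"translation": [0,0,0],"twist": 0,"hand": 0},
    {"translation": [0,0,0],"twist": 0,"hand": 0},
  ],
)

```text
time: 4.3
tool_pos: [0.5274, -0.4168, 0.0275]
tool_rot: [0.0, 0.831, 0.556, 0.0]
contact_force: [-0.1, -0.3, -5.7]
gripper_width: 0.24
grasp_force: 63.2
```

Request:
apply_moves(
  targets=[
    {"translation": [0.05,0,-0.15],"twist": 0,"hand": 0},
    {"translation": [0.4,0,-0.1],"twist": 0,"hand": 0},
    {"translation": [0.3,0,-0.3],"twist": -0.5,"hand": 0},
    {"translation": [0,0,-0.4],"twist": -0.9,"hand": 0},
    {"translation": [0,0,-0.4],"twist": -0.9,"hand": 0},
    {"translation": [0,0,0],"twist": -0.9,"hand": 0},
    {"translation": [0,0,0],"twist": -0.8,"hand": 0},
    {"translation": [0,0,0],"twist": 0,"hand": 0},
  ],
)

```text
time: 5.1
tool_pos: [0.5563, -0.3471, 0.1637]
tool_rot: [0.001, 0.704, 0.71, 0.0]
contact_force: [-0.7, 0.7, -7.1]
gripper_width: 0.239
grasp_force: 63.0
```

```bash
python3 - <<'E'
from h import *
p,M=where()
save('wrist','w2')
E
```

```text
t 5.1 tcp [ 0.5563 -0.3471  0.1637] xaxis [-8.4e-03  1.0e+00 -7.0e-04] z [ 0.001 -0.001 -1.   ] w 0.239470373035673 F [-0.7  0.7 -7.1]
```

View pics/w2.png

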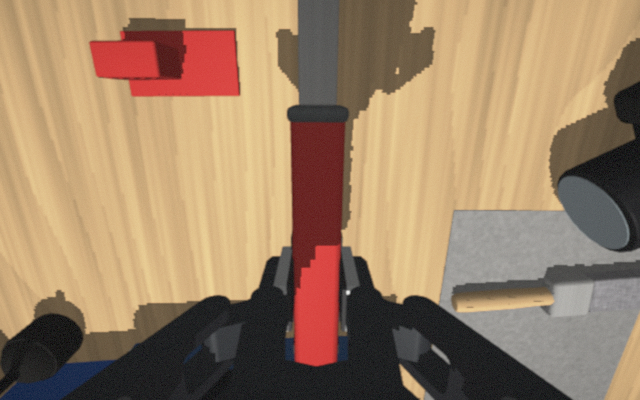

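```bash
python3 - <<'E'
from h import *
np.set_printoptions(precision=4,suppress=True)
a=grab_frame('scene');b=grab_frame('side')
A=cv2.resize(a[110:240,265:395],None,fx=3,fy=3,interpolation=cv2.INTER_CUBIC)
B=cv2.resize(b[110:240,200:333],None,fx=3,fy=3,interpolation=cv2.INTER_CUBIC)
cv2.imwrite('pics/m1.png',np.hstack([A,B])[:,:,::-1])
p,M=where()
for t in [-.1,0,.1,.2]:
    g=p+[0,0,-.016]; x=np.array([0,np.cos(t),-np.sin(t)]); z=np.array([0,np.sin(t),np.cos(t)])
    print(t,'collar row',proj('wrist',g+.075*x+.012*z),'tail',proj('wrist',g-.02*x+.012*z), 'side tip',proj('side',g+.245*x), proj('side',g-.115*x),'scene tip',proj('scene',g+.245*x))
grab_frame('side')
r=regions_of('side','bar_grip'); m=r[0]['pixels'];vs,us=np.nonzero(m);i=vs.argmin();j=vs.argmax();print(us[i],vs[i],us[j],vs[j])
grab_frame('scene')
r=regions_of('scene','bar_grip'); m=r[0]['pixels'];vs,us=np.nonzero(m);i=us.argmax();print(us[i],vs[i])
E
```

```text
t 5.25 tcp [ 0.5559 -0.3471  0.1622] xaxis [-0.0067  1.      0.0004] z [-0.  0. -1.] w 0.2445915881404812 F [ 0.7  0.6 -7. ]
-0.1 collar row [317.0352 117.6503] tail [315.5389 316.4226] side tip [315.6587 225.6727] [382.2509 371.4739] scene tip [266.3282 157.5174]
0 collar row [317.0099 112.0851] tail [315.5453 317.4086] side tip [315.6793 230.875 ] [383.086  370.1685] scene tip [267.9326 162.9189]
0.1 collar row [316.9728 109.0127] tail [315.5547 317.9033] side tip [316.0463 236.5893] [383.66   368.2483] scene tip [268.5454 168.1471]
0.2 collar row [316.9263 108.0987] tail [315.5673 317.8782] side tip [316.7387 242.7583] [383.9559 365.7166] scene tip [268.2227 173.1656]
315 232 376 372
269 161
```

View pics/m1.png

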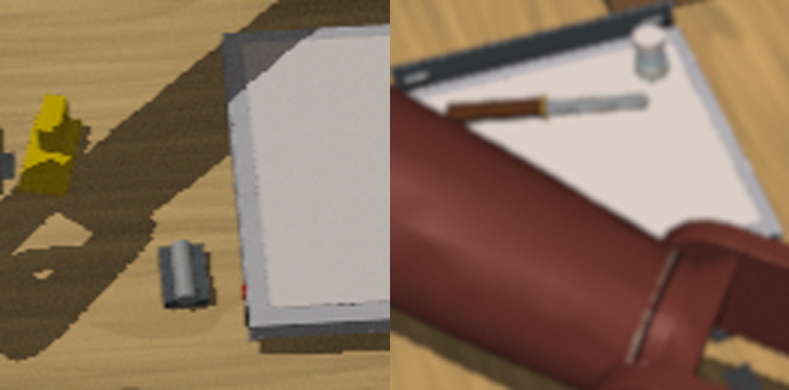

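The scene crop shows the ridge centre at about (325.3,200) and the table's top outer edge from (339.3,121) to (348.3,219). The bar hangs level.

```bash
python3 - <<'E'
from h import *
np.set_printoptions(precision=4,suppress=True)
for n,u,v,z in [('ridge',325.3,200,.026),('r1',323.7,190.7,.026),('r2',327,209.3,.026),('e1',339.3,121,.052),('e2',348.3,219,.052),('red',346.7,207,.03),
 ('ylug',265+57/3,110+97/3,.046),('ylug2',265+55/3,110+127/3,.046),('tongR',265+70/3,110+193/3,.008),('tongL',265+21/3,110+187/3,.008)]: print(n,atz('scene',u,v,z))
print(atz('side',316,214,.026), 'fulcrum from side0'); 
for u,v in [(226,220),(331,197)]: print(atz('side',u,v,.019))
E
```

```text
ridge [0.6113 0.045  0.026 ]
r1 [0.5807 0.0429 0.026 ]
r2 [0.641  0.0472 0.026 ]
e1 [0.3484 0.1105 0.052 ]
e2 [0.6875 0.0997 0.052 ]
red [0.64   0.1022 0.03  ]
ylug [ 0.4145 -0.0645  0.046 ]
ylug2 [ 0.4517 -0.0675  0.046 ]
tongR [ 0.506 -0.057  0.008]
tongL [ 0.4953 -0.1057  0.008 ]
[0.6082 0.0335 0.026 ] fulcrum from side0
[0.3477 0.1227 0.019 ]
[0.6796 0.0834 0.019 ]
```

Request:
apply_moves(
  targets=[
    {"translation": [0.42,0.27,0],"twist": 0,"hand": 0},
    {"translation": [0.42,0.27,0],"twist": 0,"hand": 0},
    {"translation": [0.42,0.27,0],"twist": 0,"hand": 0},
    {"translation": [0.42,0.26,0],"twist": 0.35,"hand": 0},
    {"translation": [0,0,0.4],"twist": 0,"hand": 0},
    {"translation": [0,0,0.4],"twist": 0,"hand": 0},
    {"translation": [0,0,0.3],"twist": 0,"hand": 0},
    {"translation": [0,0,0],"twist": 0,"hand": 0},
  ],
)

```text
time: 6.25
tool_pos: [0.6571, -0.1767, 0.045]
tool_rot: [-0.006, 0.717, 0.698, -0.003]
contact_force: [-0.9, 1.3, -8.0]
gripper_width: 0.242
grasp_force: 62.9
```

```bash
python3 - <<'E'
from h import *
p,M=where()
save('scene','s2')
print(proj('scene',p+.245*M[:,0]-[0,0,.025]))
i=cv2.imread('pics/s2.png')[100:260,230:400]; cv2.imwrite('pics/s2c.png',cv2.resize(i,None,fx=3.5,fy=3.5,interpolation=cv2.INTER_CUBIC))
E
```

```text
t 6.25 tcp [ 0.6571 -0.1767  0.045 ] xaxis [0.0269 0.9996 0.0044] z [-0.013  0.005 -1.   ] w 0.24154134588666765 F [-0.9  1.3 -8. ]
[335.2306041 216.8710622]
```

View pics/s2c.png

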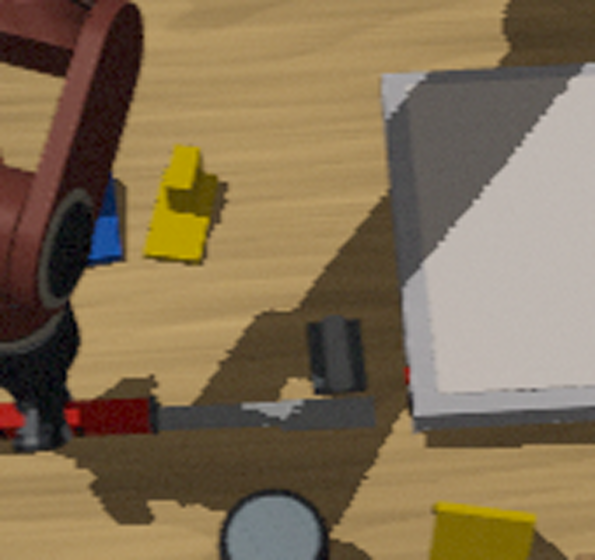

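The toe tip is at crop (375,412), beside and clear of the fulcrum, about 28 mm short of the table edge. Next I level the bar on the bench, then slide its toe under the lip to tilt it in the grip.

Request:
apply_moves(
  targets=[
    {"translation": [0,0,0.15],"twist": 0,"hand": 0},
    {"translation": [0,0,0.05],"twist": 0,"hand": 0},
    {"translation": [0,0,0],"twist": 0,"hand": 0},
  ],
)

```text
time: 6.6
tool_pos: [0.6619, -0.1789, 0.0326]
tool_rot: [0.0, 0.717, 0.697, 0.0]
contact_force: [-0.8, 0.1, -7.2]
gripper_width: 0.239
grasp_force: 62.9
```

Request:
apply_moves(
  targets=[
    {"translation": [0,0,0.05],"twist": 0,"hand": 0},
    {"translation": [0,0,0.02],"twist": 0,"hand": 0},
    {"translation": [0,0,0],"twist": 0,"hand": 0},
  ],
)

```text
time: 6.9
tool_pos: [0.6629, -0.1792, 0.0274]
tool_rot: [0.001, 0.717, 0.697, 0.0]
contact_force: [-2.7, 0.9, 2.0]
gripper_width: 0.236
grasp_force: 64.1
```

Request:
apply_moves(
  targets=[
    {"translation": [0,0,-0.07],"twist": 0,"hand": 0},
    {"translation": [0.2,0,0],"twist": 0,"hand": 0},
    {"translation": [0.2,0,0],"twist": 0,"hand": 0},
    {"translation": [0,0,0],"twist": 0,"hand": 0},
  ],
)

```text
time: 7.3
tool_pos: [0.662, -0.1347, 0.0312]
tool_rot: [-0.002, 0.716, 0.699, 0.0]
contact_force: [0.2, -0.7, -7.3]
gripper_width: 0.24
grasp_force: 63.0
```

Request:
apply_moves(
  targets=[
    {"translation": [0,0,-0.08],"twist": 0,"hand": 0},
    {"translation": [0,0,-0.1],"twist": 0,"hand": 0},
    {"translation": [0.01,0,-0.1],"twist": 0,"hand": 0},
    {"translation": [0,0,0],"twist": 0,"hand": 0},
  ],
)

```text
time: 7.7
tool_pos: [0.6644, -0.1384, 0.0631]
tool_rot: [0.002, 0.716, 0.698, 0.001]
contact_force: [0.2, 0.0, -8.0]
gripper_width: 0.243
grasp_force: 62.3
```

```bash
python3 - <<'E'
from h import *
s=state();print(s['contact_force'],s['ft_torque'],s['tool_pos'])
E
```

```text
[ 0.16650142  0.04726706 -8.00579235] [-0.42425502  0.10346169  0.15210289] [ 0.66435488 -0.13838808  0.06309913]
```

Request:
apply_moves(
  targets=[
    {"translation": [0.02,0,-0.15],"twist": 0,"hand": 0},
    {"translation": [0.03,0,-0.15],"twist": 0,"hand": 0},
    {"translation": [0.04,0,-0.15],"twist": 0,"hand": 0},
    {"translation": [0.04,0,-0.14],"twist": 0,"hand": 0},
    {"translation": [0,0,0],"twist": 0,"hand": 0},
  ],
)

```text
time: 8.2
tool_pos: [0.6651, -0.1247, 0.1234]
tool_rot: [0.003, 0.716, 0.698, 0.001]
contact_force: [0.2, -1.9, -7.8]
gripper_width: 0.24
grasp_force: 60.7
```

```bash
python3 - <<'E'
from h import *
p,M=where()
np.set_printoptions(precision=3,suppress=True)
f=save('scene','s3');g=save('side','d3');w=save('wrist','w3')
A=cv2.resize(f[120:250,240:400],(480,390),interpolation=cv2.INTER_CUBIC)
B=cv2.resize(g[150:280,220:325],(315,390),interpolation=cv2.INTER_CUBIC)
cv2.imwrite('pics/m3.png',np.hstack([A,B])[:,:,::-1])
for t in [.1,.2,.3,.35,.4,.5]:
    q=p+[0,0,-.016]; x=M[:,0]*np.cos(t)-np.array([0,0,np.sin(t)]); z=M[:,0]*np.sin(t)+np.array([0,0,np.cos(t)])
    print(t,'tip',q+.245*x-.009*z,'scene',proj('scene',q+.245*x-.009*z),proj('scene',q+.075*x+.012*z),'wrist collar',proj('wrist',q+.075*x+.012*z))
r=regions_of('scene','bar_grip'); 
E
```

```text
t 8.2 tcp [ 0.6651 -0.1247  0.1234] xaxis [ 0.0257  0.9997 -0.002 ] z [ 0.005 -0.002 -1.   ] w 0.23980687886013446 F [ 0.2 -1.9 -7.8]
0.1 tip [0.671 0.118 0.074] scene [355.062 209.456] [290.806 205.432] wrist collar [319.693 109.762]
0.2 tip [0.671 0.114 0.049] scene [352.629 213.619] [291.022 206.819] wrist collar [319.476 108.786]
0.3 tip [0.671 0.107 0.026] scene [349.446 217.56 ] [290.939 208.193] wrist collar [319.281 109.706]
0.35 tip [0.671 0.102 0.015] scene [347.595 219.442] [290.787 208.872] wrist collar [319.191 110.781]
0.4 tip [0.671 0.097 0.003] scene [345.582 221.263] [290.564 209.543] wrist collar [319.107 112.221]
0.5 tip [ 0.67   0.086 -0.018] scene [341.1   224.712] [289.907 210.856] wrist collar [318.951 116.068]
```

View pics/m3.png

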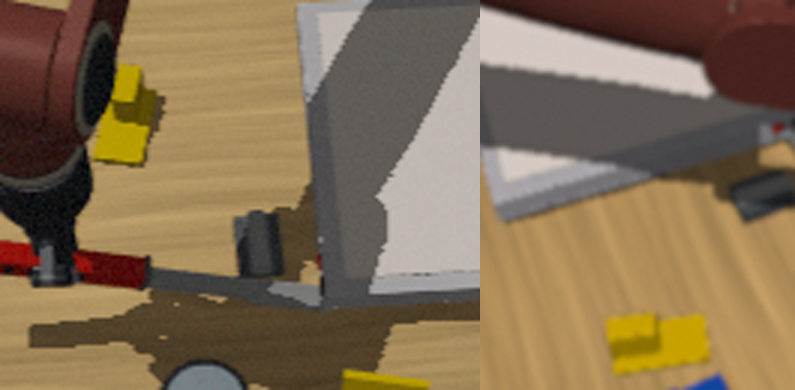

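The toe reached the lip at crop (322,305). The bar is now tilted about 0.355 rad toe-down in the grip, and the packers and fulcrum are untouched. I back out and shift over the fulcrum.

Request:
apply_moves(
  targets=[
    {"translation": [-0.3,0,0],"twist": 0,"hand": 0},
    {"translation": [-0.4,0,0],"twist": 0,"hand": 0},
    {"translation": [0,0,-0.25],"twist": 0,"hand": 0},
    {"translation": [0,-0.3,0],"twist": 0.05,"hand": 0},
    {"translation": [0,-0.28,0],"twist": 0,"hand": 0},
    {"translation": [0,0,0],"twist": 0,"hand": 0},
    {"translation": [0,0,0],"twist": 0,"hand": 0},
  ],
)

```text
time: 9.1
tool_pos: [0.6028, -0.1929, 0.1435]
tool_rot: [-0.001, 0.719, 0.695, 0.0]
contact_force: [0.2, 0.1, -6.9]
gripper_width: 0.241
grasp_force: 61.3
```

```bash
python3 - <<'E'
from h import *
p,M=where()
np.set_printoptions(precision=3,suppress=True)
f=save('scene','s4');g=save('side','d4')
for t in [.3,.35,.4]:
    q=p+[0,0,-.0115]; x=M[:,0]*np.cos(t)-np.array([0,0,np.sin(t)]); z=M[:,0]*np.sin(t)+np.array([0,0,np.cos(t)])
    print(t,'tip',q+.245*x-.013*z,[proj(c,q+.245*x-.013*z) for c in ('scene','side')])
A=cv2.resize(f[160:240,270:370],(400,320),interpolation=cv2.INTER_CUBIC)
B=cv2.resize(g[170:250,270:370],(400,320),interpolation=cv2.INTER_CUBIC)
cv2.imwrite('pics/m4.png',np.hstack([A,B])[:,:,::-1])
E
```

```text
t 9.1 tcp [ 0.6028 -0.1929  0.1435] xaxis [3.290e-02 9.995e-01 9.000e-04] z [-0.001  0.001 -1.   ] w 0.24134341866976486 F [ 0.2  0.1 -6.9]
0.3 tip [0.61  0.037 0.047] [array([322.608, 196.181]), array([316.049, 208.6  ])]
0.35 tip [0.61  0.033 0.036] [array([320.955, 198.23 ]), array([316.629, 212.015])]
0.4 tip [0.61  0.028 0.025] [array([319.133, 200.208]), array([317.265, 215.483])]
```

View pics/m4.png

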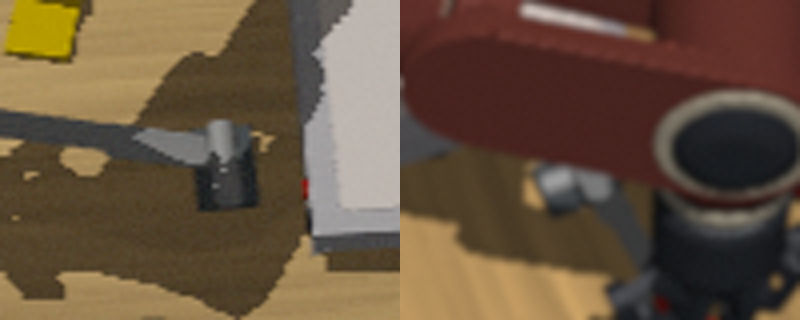

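Request:
apply_moves(
  targets=[
    {"translation": [0,0,-0.03],"twist": 0,"hand": 0},
    {"translation": [0.2,0,0.075],"twist": 0,"hand": 0},
    {"translation": [0.2,0,0.075],"twist": 0,"hand": 0},
    {"translation": [0.2,0,0.075],"twist": 0,"hand": 0},
    {"translation": [0,0,0],"twist": 0,"hand": 0},
    {"translation": [0,0,0],"twist": 0,"hand": 0},
  ],
)

```text
time: 9.8
tool_pos: [0.6056, -0.1321, 0.1245]
tool_rot: [-0.0, 0.718, 0.696, -0.0]
contact_force: [0.6, -0.7, -7.0]
gripper_width: 0.24
grasp_force: 61.3
```

```bash
python3 - <<'E'
from h import *
p,M=where()
np.set_printoptions(precision=3,suppress=True)
f=save('scene','s5');
for t in [.3,.35,.4]:
    q=p+[0,0,-.0115]; x=M[:,0]*np.cos(t)-np.array([0,0,np.sin(t)]); z=M[:,0]*np.sin(t)+np.array([0,0,np.cos(t)])
    print(t,'tip',q+.245*x-.013*z,proj('scene',q+.245*x-.013*z))
A=cv2.resize(f[170:230,290:370],(800,600),interpolation=cv2.INTER_CUBIC)
cv2.imwrite('pics/m5.png',A[:,:,::-1])
E
```

```text
t 9.8 tcp [ 0.6056 -0.1321  0.1245] xaxis [ 3.050e-02  9.995e-01 -1.000e-04] z [-0. -0. -1.] w 0.24009661082682285 F [ 0.6 -0.7 -7. ]
0.3 tip [0.613 0.098 0.028] [344.076 198.806]
0.35 tip [0.612 0.093 0.017] [342.255 200.799]
0.4 tip [0.612 0.088 0.006] [340.276 202.723]
```

View pics/m5.png

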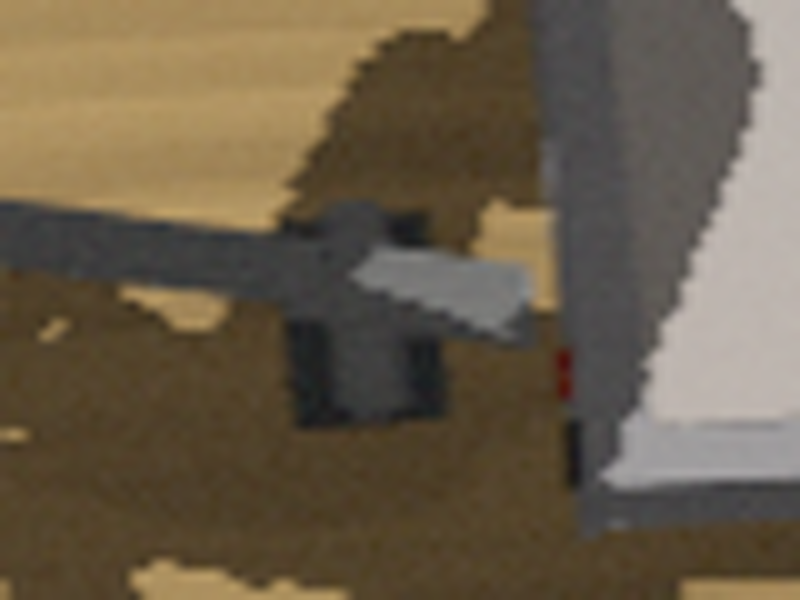

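The tip is at crop (530,300), i.e. pixel (343,200), so the tilt is about 0.33 rad. It lies over the middle of the ridge and about 5 mm short of the edge. I lower it, then slide it in.

Request:
apply_moves(
  targets=[
    {"translation": [0,0,0.06],"twist": 0,"hand": 0},
    {"translation": [0,0,0],"twist": 0,"hand": 0},
    {"translation": [0,0,0],"twist": 0,"hand": 0},
  ],
)

```text
time: 10.15
tool_pos: [0.6052, -0.1334, 0.1186]
tool_rot: [-0.0, 0.719, 0.695, -0.0]
contact_force: [-0.1, 1.0, -6.4]
gripper_width: 0.246
grasp_force: 61.4
```

Request:
apply_moves(
  targets=[
    {"translation": [0.08,0,0.025],"twist": 0,"hand": 0},
    {"translation": [0.08,0,0.025],"twist": 0,"hand": 0},
    {"translation": [0.07,0,0.02],"twist": 0,"hand": 0},
    {"translation": [0,0,0],"twist": 0,"hand": 0},
  ],
)

```text
time: 10.55
tool_pos: [0.6056, -0.1085, 0.111]
tool_rot: [-0.001, 0.718, 0.696, -0.0]
contact_force: [-0.6, -0.3, -7.2]
gripper_width: 0.24
grasp_force: 61.4
```

```bash
python3 - <<'E'
from h import *
p,M=where(); print(state()['ft_torque'])
E
```

```text
t 10.55 tcp [ 0.6056 -0.1085  0.111 ] xaxis [3.050e-02 9.995e-01 8.000e-04] z [-0.001  0.001 -1.   ] w 0.239877714355544 F [-0.6 -0.3 -7.2]
[-0.13963772 -0.01027602  0.00504498]
```

Request:
apply_moves(
  targets=[
    {"translation": [-0.036,0,0.073],"twist": 0,"hand": 0},
    {"translation": [-0.036,0,0.073],"twist": 0,"hand": 0},
    {"translation": [-0.036,0,0.073],"twist": 0,"hand": 0},
    {"translation": [-0.036,0,0.073],"twist": 0,"hand": 0},
    {"translation": [0,0,0],"twist": 0,"hand": 0},
  ],
)

```text
time: 11.05
tool_pos: [0.6066, -0.1232, 0.0841]
tool_rot: [-0.001, 0.718, 0.696, 0.002]
contact_force: [-2.9, 9.8, 6.2]
gripper_width: 0.241
grasp_force: 63.3
```

Request:
apply_moves(
  targets=[
    {"translation": [-0.02,0,0.07],"twist": 0,"hand": 0},
    {"translation": [-0.02,0,0.07],"twist": 0,"hand": 0},
    {"translation": [0,0,0],"twist": 0,"hand": 0},
  ],
)

```text
time: 11.35
tool_pos: [0.6072, -0.1276, 0.0712]
tool_rot: [-0.0, 0.719, 0.695, 0.002]
contact_force: [-2.6, 8.6, 8.7]
gripper_width: 0.24
grasp_force: 64.2
```

```bash
python3 - <<'E'
from h import *
p,M=where(); print(state()['ft_torque'])
E
```

```text
t 11.35 tcp [ 0.6072 -0.1276  0.0712] xaxis [0.0328 0.9995 0.0033] z [ 0.003  0.003 -1.   ] w 0.2397730223107499 F [-2.6  8.6  8.7]
[1.94502047 0.4998743  0.07885019]
```

Request:
apply_moves(
  targets=[
    {"translation": [0,0,0.07],"twist": 0,"hand": 0},
    {"translation": [0,0,0.07],"twist": 0,"hand": 0},
    {"translation": [0,0,0.07],"twist": 0,"hand": 0},
    {"translation": [0,0,0],"twist": 0,"hand": 0},
  ],
)

```text
time: 11.75
tool_pos: [0.6078, -0.1315, 0.0514]
tool_rot: [0.003, 0.718, 0.696, -0.0]
contact_force: [-4.8, -3.0, 10.0]
gripper_width: 0.243
grasp_force: 65.5
```

```bash
cat > tilt.py <<'E'
from h import *
# measure free-edge height change: track table-top free edge in scene image near the middle; compare with initial picture
np.set_printoptions(precision=4,suppress=True)
p,M=where(); print(state()['ft_torque'])
a=cv2.imread('pics/scene0.png'); f=save('scene','t%d'%int(state()['time']*100)); b=f[:,:,::-1]
ga,gb=[cv2.cvtColor(np.ascontiguousarray(i),cv2.COLOR_BGR2GRAY) for i in (a,b)]
pts=np.float32([[[339.3,121]],[[348.3,219]],[[433,152]],[[452,190]],[[468,119]]])
q,st,e=cv2.calcOpticalFlowPyrLK(ga,gb,pts,None,winSize=(15,15))
print((q-pts)[:,0],st.ravel(),e.ravel())
for t in (.02,.04): 
  for (x,y) in ((.348,.1105),(.6875,.0997)): print(t,proj('scene',[x,y,.052+.365*t])-proj('scene',[x,y,.052]))
for c in ('scene','side'):
  grab_frame(c)
  for n in ('light_table','fulcrum_top','yellow_grip'):
    for r in recognise(c,n)[:1]: print(c,n,r['point'],r['score'])
E
python3 tilt.py
```

```text
t 11.75 tcp [ 0.6078 -0.1315  0.0514] xaxis [ 0.032   0.9995 -0.0048] z [ 0.004 -0.005 -1.   ] w 0.24285616775749036 F [-4.8 -3.  10. ]
[0.0644 0.7735 0.2794]
[[-13.2809  36.924 ]
 [137.9441  26.9431]
 [  0.6873  -0.6407]
 [  1.0669  -0.6075]
 [ -0.0138  -0.0225]] [1 1 1 1 1] [ 9.0044 26.9521  8.2729  4.5676  3.3064]
0.02 [ 0.1125 -1.5551]
0.02 [ 0.1891 -1.2012]
0.04 [ 0.2261 -3.1271]
0.04 [ 0.3807 -2.4177]
scene light_table [0.5498, 0.2593, 0.0583] 0.78
scene fulcrum_top [0.621, 0.0412, 0.0162] 0.69
scene yellow_grip [0.456, -0.0737, 0.0048] 0.57
side light_table [0.4531, 0.1907, 0.063] 0.85
side fulcrum_top [0.5886, 0.0234, 0.0185] 0.66
side yellow_grip [0.4468, -0.0827, 0.0081] 0.93
```

Request:
apply_moves(
  targets=[
    {"translation": [0,0,0.05],"twist": 0,"hand": 0},
    {"translation": [0,0,0.05],"twist": 0,"hand": 0},
    {"translation": [0,0,0],"twist": 0,"hand": 0},
    {"translation": [0,0,0],"twist": 0,"hand": 0},
  ],
)

```text
time: 12.6
tool_pos: [0.6079, -0.1323, 0.042]
tool_rot: [0.004, 0.718, 0.696, -0.001]
contact_force: [-4.9, -6.0, 10.9]
gripper_width: 0.242
grasp_force: 66.2
```

```bash
python3 tilt.py | head -8
```

```text
t 12.6 tcp [ 0.6079 -0.1323  0.042 ] xaxis [ 0.0317  0.9995 -0.0063] z [ 0.005 -0.006 -1.   ] w 0.24195628409586908 F [-4.9 -6.  10.9]
[-0.3411  0.9058  0.3037]
[[-12.7578  37.0254]
 [  3.2152  -2.2518]
 [  0.8586  -0.7423]
 [  1.3618  -0.7506]
 [ -0.0108   0.0068]] [1 1 1 1 1] [11.1171 31.5532  6.6015  4.7169  3.8917]
0.02 [ 0.1125 -1.5551]
```

Request:
apply_moves(
  targets=[
    {"translation": [0,0,0],"twist": 0,"hand": 0.6},
    {"translation": [0,0,0],"twist": 0,"hand": 0.6},
    {"translation": [0,0,0],"twist": 0,"hand": 0.6},
    {"translation": [0,0,-0.2],"twist": 0,"hand": 0.6},
    {"translation": [0,0,-0.5],"twist": 0,"hand": 0.6},
    {"translation": [0.1,-0.35,-0.5],"twist": 0.8,"hand": 0.6},
    {"translation": [0.1,-0.35,-0.4],"twist": 0.8,"hand": 0.6},
    {"translation": [0.1,-0.35,0],"twist": 0.9,"hand": 0.6},
  ],
)

```text
time: 13.85
tool_pos: [0.5166, -0.0912, 0.192]
tool_rot: [0.005, 0.801, 0.599, 0.003]
contact_force: [0.1, -0.4, 0.7]
gripper_width: 0.602
grasp_force: 0.0
```

Request:
apply_moves(
  targets=[
    {"translation": [0,-0.3,0],"twist": 1,"hand": 0.6},
    {"translation": [0,-0.2,0],"twist": 1,"hand": 0.6},
    {"translation": [0,0,0],"twist": 1,"hand": 0.6},
    {"translation": [0,0,0],"twist": 1,"hand": 0.6},
    {"translation": [0,0,0],"twist": 1,"hand": 0.6},
    {"translation": [0,0,0],"twist": 1,"hand": 0.6},
    {"translation": [0,0,0],"twist": 1,"hand": 0.6},
    {"translation": [0,0,0],"twist": 1,"hand": 0.6},
  ],
)

```text
time: 14.65
tool_pos: [0.4665, -0.0743, 0.1847]
tool_rot: [0.0, 0.971, 0.24, -0.0]
contact_force: [0.5, -0.8, 0.5]
gripper_width: 0.601
grasp_force: 0.0
```

Request:
apply_moves(
  targets=[
    {"translation": [0,0,0],"twist": 1,"hand": 0.6},
    {"translation": [0,0,0],"twist": 1,"hand": 0.6},
    {"translation": [0,0,0],"twist": 1,"hand": 0.6},
    {"translation": [0,0,0],"twist": 1,"hand": 0.6},
    {"translation": [0,0,0],"twist": 1,"hand": 0.6},
    {"translation": [0,0,0],"twist": 1,"hand": 0.6},
    {"translation": [0,0,0],"twist": 1,"hand": 0.6},
    {"translation": [0,0,0],"twist": 0,"hand": 0.6},
  ],
)

```text
time: 15.45
tool_pos: [0.4665, -0.0743, 0.1847]
tool_rot: [0.0, 0.994, -0.105, -0.0]
contact_force: [-0.3, -0.1, 0.6]
gripper_width: 0.603
grasp_force: 0.0
```

```bash
python3 - <<'E'
from h import *
np.set_printoptions(precision=4,suppress=True)
p,M=where()
f=save('wrist','wy'); k=get_calibration('wrist')
for n in ['yellow_grip']:
    print(n,[(np.round(x['point'],4),round(x['score'],2)) for x in recognise('wrist',n)[:2]])
r=regions_of('wrist','yellow_grip'); vs,us=np.nonzero(r[0]['pixels'])
hsv=cv2.cvtColor(f,cv2.COLOR_RGB2HSV); y=((hsv[...,0]>22)&(hsv[...,0]<34)&(hsv[...,1]>200)).astype(np.uint8)
y=cv2.morphologyEx(y,cv2.MORPH_OPEN,np.ones((3,3)));n,l,st,ce=cv2.connectedComponentsWithStats(y)
print(us.min(),us.max(),vs.min(),vs.max(),len(us),[(list(st[i]),ce[i]) for i in range(1,n) if st[i][4]>100])
cv2.imwrite('pics/wym.png',cv2.resize(f[max(vs.min()-30,0):vs.max()+30,max(us.min()-30,0):us.max()+30],None,fx=2.5,fy=2.5)[:,:,::-1])
ap=cv2.approxPolyDP(max(cv2.findContours(y,0,2)[0],key=cv2.contourArea),4,True)[:,0]; 
for a in ap: print(a,atz('wrist',*a,.046,k)[:2],atz('wrist',*a,.008,k)[:2])
E
python3 tilt.py
```

```text
t 15.45 tcp [ 0.4665 -0.0743  0.1847] xaxis [ 0.9779 -0.2093 -0.0001] z [-0. -0. -1.] w 0.6026550866800409 F [-0.3 -0.1  0.6]
yellow_grip [(array([ 0.4544, -0.08  ,  0.0073]), 0.97)]
297 349 146 251 4907 []
t 15.6 tcp [ 0.4665 -0.0743  0.1849] xaxis [ 0.9782 -0.2079 -0.0001] z [-0. -0. -1.] w 0.5966266610084155 F [ 0.5 -0.2 -0.1]
[-0.035  -0.0342 -0.0024]
[[  8.5303  70.4765]
 [163.118   19.7089]
 [-35.9684 -38.3328]
 [  1.1778  -0.9117]
 [  0.0056  -0.1452]] [1 1 1 1 1] [12.5889 28.3196 38.2535  6.5376  3.6824]
0.02 [ 0.1125 -1.5551]
0.02 [ 0.1891 -1.2012]
0.04 [ 0.2261 -3.1271]
0.04 [ 0.3807 -2.4177]
scene light_table [0.5489, 0.2581, 0.0626] 0.95
scene fulcrum_top [0.6226, 0.0437, 0.0133] 0.61
scene yellow_grip [0.4544, -0.0723, 0.0054] 0.89
side light_table [0.5988, 0.1706, 0.0669] 0.84
side yellow_grip [0.4476, -0.0833, 0.0081] 0.8Traceback (most recent call last):
  File "<stdin>", line 12, in <module>
ValueError: max() iterable argument is empty
```

```bash
python3 - <<'E'
from h import *
np.set_printoptions(precision=4,suppress=True)
p,M=where(); grab_frame('wrist'); k=get_calibration('wrist')
m=regions_of('wrist','yellow_grip')[0]['pixels']
for v in range(140,256,6):
    u=np.nonzero(m[v])[0]
    if len(u): print(v,u.min(),u.max())
vs,us=np.nonzero(m); Mi=M.T
def loc(u,v,z): return (Mi@(atz('wrist',u,v,z,k)-p))[:2]*1000
t=vs.min()+.0; u=us[vs<vs.min()+4]; print('tongue end (tool mm)',loc(u.min(),t,.008),loc(u.max()+1,t,.008))
b=vs.max()+1; u=us[vs>vs.max()-6]; print('lug back',loc(u.min(),b,.046),loc(u.max()+1,b,.046))
E
```

```text
t 16.05 tcp [ 0.4665 -0.0743  0.185 ] xaxis [ 0.9778 -0.2095  0.    ] z [ 0. -0. -1.] w 0.599041416724985 F [ 0.8  0.5 -0.4]
146 300 308
152 298 349
158 298 348
164 298 348
170 298 348
176 298 348
182 298 347
188 298 347
194 298 347
200 298 347
206 298 346
212 298 346
218 298 346
224 298 346
230 298 345
236 310 336
242 310 335
248 310 335
tongue end (tool mm) [ 35.8714 -16.8762] [35.8603 32.4917]
lug back [-57.3741  -5.3624] [-57.3735  18.7875]
```

Request:
apply_moves(
  targets=[
    {"translation": [-0.337,0.07,0.2],"twist": 0.1,"hand": 0.6},
    {"translation": [0,0,0.5],"twist": 0,"hand": 0.6},
    {"translation": [0,0,0.4],"twist": 0,"hand": 0.6},
    {"translation": [0,0,0.3],"twist": 0,"hand": 0.6},
    {"translation": [0,0,0.09],"twist": 0,"hand": 0.6},
    {"translation": [0,0,0],"twist": 0,"hand": 0.6},
    {"translation": [0,0,0],"twist": 0,"hand": 0.5},
  ],
)

```text
time: 16.85
tool_pos: [0.4334, -0.0745, 0.0376]
tool_rot: [0.0, 0.994, -0.11, 0.001]
contact_force: [0.2, 0.1, 0.2]
gripper_width: 0.501
grasp_force: 0.0
```

Request:
apply_moves(
  targets=[
    {"translation": [0,0,0],"twist": 0,"hand": 0},
    {"translation": [0,0,0],"twist": 0,"hand": 0},
    {"translation": [0,0,0],"twist": 0,"hand": 0},
    {"translation": [0,0,0],"twist": 0,"hand": 0},
    {"translation": [0,0,0],"twist": 0,"hand": 0},
  ],
)

```text
time: 17.35
tool_pos: [0.434, -0.0748, 0.0383]
tool_rot: [0.0, 0.994, -0.11, 0.002]
contact_force: [-0.7, -1.0, 6.9]
gripper_width: 0.269
grasp_force: 59.5
```

Request:
apply_moves(
  targets=[
    {"translation": [0,0,-0.3],"twist": 0,"hand": 0},
    {"translation": [0,0,-0.3],"twist": -1,"hand": 0},
    {"translation": [0,0,0],"twist": -1,"hand": 0},
    {"translation": [0,0,0],"twist": -1,"hand": 0},
    {"translation": [0,0,0],"twist": -1,"hand": 0},
    {"translation": [0,0,0],"twist": -1,"hand": 0},
    {"translation": [0,0,0],"twist": -1,"hand": 0},
    {"translation": [0,0,0],"twist": -1,"hand": 0},
  ],
)

```text
time: 18.15
tool_pos: [0.432, -0.0741, 0.0962]
tool_rot: [0.0, 0.971, 0.239, 0.0]
contact_force: [-0.7, 0.3, -1.1]
gripper_width: 0.271
grasp_force: 58.9
```

Request:
apply_moves(
  targets=[
    {"translation": [0,0,0],"twist": -1,"hand": 0},
    {"translation": [0,0,0],"twist": -1,"hand": 0},
    {"translation": [0,0,0],"twist": -1,"hand": 0},
    {"translation": [0,0,0],"twist": -1,"hand": 0},
    {"translation": [0,0,0],"twist": -1,"hand": 0},
    {"translation": [0,0,0],"twist": -1,"hand": 0},
    {"translation": [0,0,0],"twist": -1,"hand": 0},
    {"translation": [0,0,0],"twist": -1,"hand": 0},
  ],
)

```text
time: 18.95
tool_pos: [0.432, -0.0741, 0.0962]
tool_rot: [0.0, 0.801, 0.598, 0.0]
contact_force: [-0.0, -0.4, -1.3]
gripper_width: 0.27
grasp_force: 58.9
```

Request:
apply_moves(
  targets=[
    {"translation": [0,0,0],"twist": -1,"hand": 0},
    {"translation": [0,0,0],"twist": -1,"hand": 0},
    {"translation": [0,0,0],"twist": -0.6,"hand": 0},
    {"translation": [0.2,0.28,0],"twist": 0,"hand": 0},
    {"translation": [0.2,0.28,0],"twist": 0,"hand": 0},
    {"translation": [0.2,0.28,0],"twist": 0,"hand": 0},
    {"translation": [0,0,0],"twist": 0,"hand": 0},
    {"translation": [0,0,0],"twist": 0,"hand": 0},
  ],
)

```text
time: 19.75
tool_pos: [0.518, -0.0165, 0.096]
tool_rot: [-0.0, 0.718, 0.696, -0.0]
contact_force: [0.6, -1.0, -1.0]
gripper_width: 0.266
grasp_force: 59.3
```

```bash
python3 - <<'E'
from h import *
np.set_printoptions(precision=4,suppress=True)
p,M=where(); f=save('wrist','wf'); k=get_calibration('wrist'); g=save('scene','sf')
r=regions_of('scene','yellow_grip')
cv2.imwrite('pics/wfc.png',np.hstack([f[:,150:490],cv2.resize(g[100:230,265:385],(369,400),interpolation=cv2.INTER_CUBIC)])[:,:,::-1])
print(k['pose'])
E
```

```text
t 19.75 tcp [ 0.518  -0.0165  0.096 ] xaxis [ 0.0308  0.9995 -0.0002] z [-0.001 -0.    -1.   ] w 0.2660701264183989 F [ 0.6 -1.  -1. ]
[[ 0.9995  0.0301  0.0107  0.5203]
 [-0.0319  0.9478  0.3173  0.0644]
 [-0.0006 -0.3175  0.9483  0.2158]
 [ 0.      0.      0.      1.    ]]
```

View pics/wfc.png

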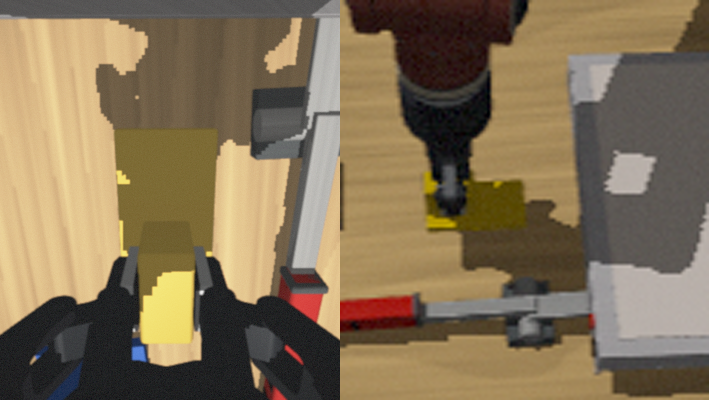

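The packer is held straight, at crop columns 115–217. The lip's lower edge crosses at about row 17, and the bar rests on the fulcrum with its toe under the lip. I compute the remaining distance.

```bash
python3 - <<'E'
from h import *
np.set_printoptions(precision=4,suppress=True)
p,M=where(); k=get_calibration('wrist')
f=cv2.imread('pics/wf.png'); 
for u in (200,316,400): print(u,f[0:30:2,u].sum(1)//3)
for u,v in ((170,18.5),(316,17.5),(440,15)):
  for z in (.028,.034,.038): print(u,z,atz('wrist',u,v,z,k)[:2])
E
```

```text
t 19.9 tcp [ 0.5171 -0.0171  0.0958] xaxis [ 0.0326  0.9995 -0.0001] z [-0.001 -0.    -1.   ] w 0.2731050408560802 F [-0.6  0.1 -0.3]
200 [ 86  80  84  86  84  85  86  88  87 113 170 174 175 174 175]
316 [84 84 88 87 87 90 90 92 91 87 85 87 89 90 92]
400 [80 81 84 82 79 84 84 90 90 90 90 90 93 91 89]
170 0.028 [0.4436 0.1051]
170 0.034 [0.446  0.1038]
170 0.038 [0.4476 0.1029]
316 0.028 [0.5212 0.103 ]
316 0.034 [0.5211 0.1017]
316 0.038 [0.5211 0.1009]
440 0.028 [0.5868 0.102 ]
440 0.034 [0.5847 0.1008]
440 0.038 [0.5833 0.1   ]
```

Request:
apply_moves(
  targets=[
    {"translation": [0,0,0.3],"twist": 0,"hand": 0},
    {"translation": [0,0,0.265],"twist": 0,"hand": 0},
    {"translation": [0,0,0],"twist": 0,"hand": 0},
    {"translation": [0,0,0],"twist": 0,"hand": 0},
  ],
)

```text
time: 20.3
tool_pos: [0.5172, -0.0173, 0.0393]
tool_rot: [-0.0, 0.719, 0.695, -0.0]
contact_force: [0.7, 0.5, 0.2]
gripper_width: 0.275
grasp_force: 62.2
```

Request:
apply_moves(
  targets=[
    {"translation": [0.2,0,0],"twist": 0,"hand": 0},
    {"translation": [0.2,0,0],"twist": 0,"hand": 0},
    {"translation": [0.15,0,0],"twist": 0,"hand": 0},
    {"translation": [0,0,0],"twist": 0,"hand": 0},
  ],
)

```text
time: 20.7
tool_pos: [0.5196, 0.0393, 0.04]
tool_rot: [0.0, 0.718, 0.696, 0.0]
contact_force: [-0.3, -1.1, -1.4]
gripper_width: 0.269
grasp_force: 62.2
```

Request:
apply_moves(
  targets=[
    {"translation": [0.1,0,0],"twist": 0,"hand": 0},
    {"translation": [0.1,0,0],"twist": 0,"hand": 0},
    {"translation": [0.1,0,0],"twist": 0,"hand": 0},
    {"translation": [0,0,0],"twist": 0,"hand": 0},
  ],
)

```text
time: 21.1
tool_pos: [0.5206, 0.0692, 0.0395]
tool_rot: [-0.0, 0.718, 0.696, 0.0]
contact_force: [-0.3, -0.0, -1.6]
gripper_width: 0.266
grasp_force: 62.2
```

Request:
apply_moves(
  targets=[
    {"translation": [0.04,0,0.01],"twist": 0,"hand": 0},
    {"translation": [0.03,0,0],"twist": 0,"hand": 0},
    {"translation": [0,0,0],"twist": 0,"hand": 0},
  ],
)

```text
time: 21.4
tool_pos: [0.5208, 0.0753, 0.0384]
tool_rot: [-0.0, 0.718, 0.696, -0.0]
contact_force: [-0.0, -1.0, -0.9]
gripper_width: 0.27
grasp_force: 62.2
```

Request:
apply_moves(
  targets=[
    {"translation": [0.015,0,0],"twist": 0,"hand": 0},
    {"translation": [0,0,0],"twist": 0,"hand": 0},
    {"translation": [0,0,0],"twist": 0,"hand": 0},
  ],
)

```text
time: 21.7
tool_pos: [0.521, 0.0765, 0.0386]
tool_rot: [0.0, 0.718, 0.696, 0.0]
contact_force: [-0.2, -0.1, -1.6]
gripper_width: 0.27
grasp_force: 62.2
```

Request:
apply_moves(
  targets=[
    {"translation": [0.015,0,0],"twist": 0,"hand": 0},
    {"translation": [0,0,0],"twist": 0,"hand": 0},
  ],
)

```text
time: 21.9
tool_pos: [0.521, 0.0782, 0.0385]
tool_rot: [0.0, 0.718, 0.696, 0.0]
contact_force: [0.2, 0.4, -0.1]
gripper_width: 0.273
grasp_force: 62.2
```

Request:
apply_moves(
  targets=[
    {"translation": [0.01,0,0],"twist": 0,"hand": 0},
    {"translation": [0,0,0],"twist": 0,"hand": 0},
  ],
)

```text
time: 22.1
tool_pos: [0.521, 0.0792, 0.0385]
tool_rot: [-0.0, 0.718, 0.696, 0.0]
contact_force: [0.1, -0.3, -1.3]
gripper_width: 0.271
grasp_force: 62.2
```

Request:
apply_moves(
  targets=[
    {"translation": [0.01,0,0],"twist": 0,"hand": 0},
    {"translation": [0,0,0],"twist": 0,"hand": 0},
  ],
)

```text
time: 22.3
tool_pos: [0.5211, 0.0802, 0.0385]
tool_rot: [-0.0, 0.718, 0.696, -0.0]
contact_force: [-0.4, 0.4, -0.8]
gripper_width: 0.272
grasp_force: 62.2
```

Request:
apply_moves(
  targets=[
    {"translation": [0.01,0,0],"twist": 0,"hand": 0},
    {"translation": [0,0,0],"twist": 0,"hand": 0},
  ],
)

```text
time: 22.5
tool_pos: [0.5211, 0.0812, 0.0385]
tool_rot: [-0.0, 0.718, 0.696, 0.0]
contact_force: [-0.4, 0.2, -1.4]
gripper_width: 0.274
grasp_force: 62.2
```

Request:
apply_moves(
  targets=[
    {"translation": [0.01,0,0],"twist": 0,"hand": 0},
    {"translation": [0,0,0],"twist": 0,"hand": 0},
  ],
)

```text
time: 22.7
tool_pos: [0.5211, 0.0822, 0.0385]
tool_rot: [0.0, 0.718, 0.696, -0.0]
contact_force: [-0.2, 0.0, -0.4]
gripper_width: 0.273
grasp_force: 62.2
```

Request:
apply_moves(
  targets=[
    {"translation": [0.01,0,0],"twist": 0,"hand": 0},
    {"translation": [0,0,0],"twist": 0,"hand": 0},
  ],
)

```text
time: 22.9
tool_pos: [0.5211, 0.0822, 0.0385]
tool_rot: [0.001, 0.718, 0.696, -0.001]
contact_force: [-0.4, -3.9, -0.3]
gripper_width: 0.27
grasp_force: 62.3
```

Request:
apply_moves(
  targets=[
    {"translation": [0.01,0,0],"twist": 0,"hand": 0},
    {"translation": [0,0,0],"twist": 0,"hand": 0},
  ],
)

```text
time: 23.1
tool_pos: [0.5212, 0.0823, 0.0386]
tool_rot: [0.001, 0.718, 0.696, -0.002]
contact_force: [-1.8, -9.2, 0.7]
gripper_width: 0.271
grasp_force: 62.4
```

```bash
python3 - <<'E'
from h import *
np.set_printoptions(precision=4,suppress=True)
p,M=where(); f=save('wrist','wh'); k=get_calibration('wrist')
# profile along columns: rows where lug top meets table
for u in (260,316,372): print(u,[int(x) for x in f[100:300:5,u].astype(int).sum(1)//3])
m=regions_of('wrist','yellow_grip')
if m:
    vs,us=np.nonzero(m[0]['pixels']); print(m[0]['score'],us.min(),us.max(),vs.min(),vs.max())
print('lug front top predicted',proj('wrist',p+.023*M[:,0]+[0,0,.046-.0385]),'lug back',proj('wrist',p-.023*M[:,0]+[0,0,.0075]),'edge top if y=.102',proj('wrist',[.52,.102,.068]))
E
```

```text
t 23.1 tcp [0.5212 0.0823 0.0386] xaxis [ 0.0312  0.9995 -0.0043] z [-0.    -0.004 -1.   ] w 0.27129970027460976 F [-1.8 -9.2  0.7]
260 [121, 123, 119, 120, 121, 121, 121, 117, 121, 117, 119, 119, 119, 119, 120, 123, 121, 119, 119, 116, 121, 118, 116, 117, 117, 116, 118, 99, 102, 99, 98, 99, 100, 103, 103, 101, 97, 33, 36, 31]
316 [118, 119, 121, 119, 119, 117, 118, 120, 118, 118, 120, 118, 118, 119, 118, 117, 121, 116, 117, 117, 118, 116, 113, 117, 119, 117, 115, 100, 99, 101, 99, 102, 100, 102, 101, 99, 97, 189, 189, 190]
372 [116, 118, 119, 119, 117, 118, 118, 118, 116, 118, 114, 115, 117, 119, 114, 120, 116, 117, 118, 113, 114, 117, 113, 116, 115, 120, 118, 101, 101, 102, 102, 98, 100, 99, 99, 97, 97, 30, 31, 28]
0.72 289 344 281 345
lug front top predicted [315.7523 248.1289] lug back [315.8373 340.4501] edge top if y=.102 [310.3737 287.5832]
```

Request:
apply_moves(
  targets=[
    {"translation": [-0.008,0,0.01],"twist": 0,"hand": 0},
    {"translation": [0,0,0],"twist": 0,"hand": 0},
    {"translation": [0,0,0],"twist": 0,"hand": 0},
  ],
)

```text
time: 23.5
tool_pos: [0.5215, 0.0823, 0.0378]
tool_rot: [0.001, 0.718, 0.696, -0.001]
contact_force: [-0.4, -7.0, 0.6]
gripper_width: 0.271
grasp_force: 62.7
```

Request:
apply_moves(
  targets=[
    {"translation": [-0.005,0,0.003],"twist": 0,"hand": 0},
    {"translation": [0,0,0],"twist": 0,"hand": 0},
  ],
)

```text
time: 23.7
tool_pos: [0.5215, 0.0822, 0.0376]
tool_rot: [0.001, 0.718, 0.696, -0.0]
contact_force: [-0.2, -6.6, 1.9]
gripper_width: 0.274
grasp_force: 62.7
```

Request:
apply_moves(
  targets=[
    {"translation": [0,0,0],"twist": 0,"hand": 0.5},
    {"translation": [0,0,0],"twist": 0,"hand": 0.5},
    {"translation": [0,0,0],"twist": 0,"hand": 0.5},
    {"translation": [0,0,-0.3],"twist": 0,"hand": 0.5},
    {"translation": [0,0,-0.5],"twist": 0,"hand": 0.5},
    {"translation": [-0.5,0,-0.4],"twist": 0,"hand": 0.5},
    {"translation": [-0.5,0.3,0],"twist": 0,"hand": 0.6},
    {"translation": [-0.5,0.3,0],"twist": 0,"hand": 0.6},
  ],
)

```text
time: 24.5
tool_pos: [0.5701, -0.0443, 0.1511]
tool_rot: [0.002, 0.718, 0.696, 0.002]
contact_force: [0.4, -0.3, 0.6]
gripper_width: 0.596
grasp_force: 0.0
```

Request:
apply_moves(
  targets=[
    {"translation": [-0.3,0.1,0],"twist": 0,"hand": 0.6},
    {"translation": [-0.3,0.1,0],"twist": 0,"hand": 0.6},
    {"translation": [0,0,0],"twist": 0,"hand": 0.6},
  ],
)

```text
time: 24.8
tool_pos: [0.5875, -0.1071, 0.1486]
tool_rot: [0.001, 0.72, 0.694, 0.0]
contact_force: [-0.7, 0.6, -0.5]
gripper_width: 0.595
grasp_force: 0.0
```

```bash
python3 - <<'E'
from h import *
np.set_printoptions(precision=4,suppress=True)
p,M=where(); grab_frame('wrist'); k=get_calibration('wrist')
m=regions_of('wrist','bar_grip')[0]['pixels']
for v in range(0,340,30):
    u=np.nonzero(m[v])[0]
    if len(u): c=(u.min()+u.max()+1)/2; print(v,u.min(),u.max(),atz('wrist',c,v,.035,k)[:2])
f=save('scene','s6'); np.set_printoptions(precision=3)
m=regions_of('scene','yellow_grip')
for r in m[:1]:
    vs,us=np.nonzero(r['pixels']); print('yellow scene',r['score'],us.min(),us.max(),vs.min(),vs.max())
print('expect lug back top',proj('scene',[.52,.057,.046]),'front',proj('scene',[.521,.103,.046]))
a=cv2.imread('pics/scene0.png',0);b=cv2.imread('pics/s6.png',0)
pts=np.float32([[[433,152]],[[452,190]],[[348.3,219]]]);q,_,e=cv2.calcOpticalFlowPyrLK(a,b,pts,None,winSize=(15,15));print((q-pts)[:,0],e.ravel())
E
```

```text
t 24.8 tcp [ 0.5875 -0.1071  0.1486] xaxis [ 0.0357  0.9994 -0.0006] z [ 0.001 -0.001 -1.   ] w 0.5946741995222387 F [-0.7  0.6 -0.5]
0 332 356 [0.6105 0.0337]
30 333 357 [0.611  0.0163]
60 331 355 [ 0.6096 -0.002 ]
90 332 355 [ 0.6098 -0.0215]
120 332 353 [ 0.6089 -0.042 ]
150 328 359 [ 0.6095 -0.0639]
180 328 358 [ 0.609  -0.0871]
210 327 357 [ 0.608  -0.1118]
240 328 355 [ 0.6074 -0.1382]
270 326 354 [ 0.6058 -0.1663]
300 327 352 [ 0.6051 -0.1966]
330 326 353 [ 0.6048 -0.2291]
yellow scene 0.56 326 343 166 185
expect lug back top [326.918 168.873] front [342.72  168.184]
[[  0.854  -0.741]
 [  1.364  -0.766]
 [-51.596  -6.546]] [ 6.953  4.895 30.2  ]
```

Request:
apply_moves(
  targets=[
    {"translation": [-0.242,0.209,0.3],"twist": 0,"hand": 0.6},
    {"translation": [0,0,0.4],"twist": 0,"hand": 0.5},
    {"translation": [0,0,0.25],"twist": 0,"hand": 0.5},
    {"translation": [0,0,0.11],"twist": 0,"hand": 0.5},
    {"translation": [0,0,0],"twist": 0,"hand": 0.5},
    {"translation": [0,0,0],"twist": 0,"hand": 0.5},
  ],
)

```text
time: 25.6
tool_pos: [0.6076, -0.1286, 0.0438]
tool_rot: [0.001, 0.718, 0.696, 0.0]
contact_force: [0.3, -0.3, -0.3]
gripper_width: 0.502
grasp_force: 0.0
```

Request:
apply_moves(
  targets=[
    {"translation": [0,0,0],"twist": 0,"hand": 0},
    {"translation": [0,0,0],"twist": 0,"hand": 0},
    {"translation": [0,0,0],"twist": 0,"hand": 0},
    {"translation": [0,0,0],"twist": 0,"hand": 0},
  ],
)

```text
time: 26.0
tool_pos: [0.6081, -0.1292, 0.0444]
tool_rot: [0.001, 0.718, 0.696, 0.001]
contact_force: [-1.1, 2.0, 6.1]
gripper_width: 0.24
grasp_force: 63.6
```

Gripped again, so I raise the handle gently to lower the edge.

Request:
apply_moves(
  targets=[
    {"translation": [0.01,0,-0.05],"twist": 0,"hand": 0},
    {"translation": [0.01,0,-0.05],"twist": 0,"hand": 0},
    {"translation": [0.01,0,-0.05],"twist": 0,"hand": 0},
    {"translation": [0.01,0,-0.05],"twist": 0,"hand": 0},
    {"translation": [0,0,0],"twist": 0,"hand": 0},
  ],
)

```text
time: 26.5
tool_pos: [0.6061, -0.1261, 0.062]
tool_rot: [0.0, 0.718, 0.696, -0.001]
contact_force: [-0.9, -5.3, -3.8]
gripper_width: 0.242
grasp_force: 62.0
```

Request:
apply_moves(
  targets=[
    {"translation": [0.005,0,-0.05],"twist": 0,"hand": 0},
    {"translation": [0.005,0,-0.05],"twist": 0,"hand": 0},
    {"translation": [0,0,-0.05],"twist": 0,"hand": 0},
    {"translation": [0,0,0],"twist": 0,"hand": 0},
  ],
)

```text
time: 26.9
tool_pos: [0.6061, -0.1232, 0.0768]
tool_rot: [-0.001, 0.718, 0.696, -0.0]
contact_force: [-0.6, 0.5, -8.9]
gripper_width: 0.239
grasp_force: 60.9
```

Request:
apply_moves(
  targets=[
    {"translation": [0,0,0.02],"twist": 0,"hand": 0},
    {"translation": [-0.1,0,-0.01],"twist": 0,"hand": 0},
    {"translation": [-0.1,0,-0.01],"twist": 0,"hand": 0},
    {"translation": [-0.1,0,-0.01],"twist": 0,"hand": 0},
    {"translation": [0,0,0],"twist": 0,"hand": 0},
  ],
)

```text
time: 27.4
tool_pos: [0.6064, -0.1561, 0.0791]
tool_rot: [0.001, 0.719, 0.695, 0.0]
contact_force: [0.2, 0.6, -6.9]
gripper_width: 0.239
grasp_force: 61.1
```

```bash
python3 - <<'E'
from h import *
np.set_printoptions(precision=3,suppress=True)
p,M=where()
f=save('scene','s7')
r=regions_of('scene','bar_grip')[0]['pixels']; vs,us=np.nonzero(r); u=us.max(); print('bar tip px',u,vs[us>=u-1].mean())
for t in (0,.05,.1,.15):
    q=p+[0,0,-.0115]; x=M[:,0]*np.cos(t)-np.array([0,0,np.sin(t)]); z=M[:,0]*np.sin(t)+np.array([0,0,np.cos(t)])
    print(t,'tip',q+.245*x-.013*z,proj('scene',q+.245*x-.013*z))
a=cv2.imread('pics/scene0.png',0);b=cv2.imread('pics/s7.png',0);c=cv2.imread('pics/s6.png',0)
pts=np.float32([[[433,152]],[[452,190]]])
for i in (b,c): q,_,e=cv2.calcOpticalFlowPyrLK(a,i,pts,None,winSize=(15,15));print((q-pts)[:,0],e.ravel())
r=regions_of('scene','fulcrum_top')
if r: vs,us=np.nonzero(r[0]['pixels']); print('fulc',us.min(),us.max(),vs.min(),vs.max())
E
```

```text
t 27.4 tcp [ 0.606 -0.156  0.079] xaxis [ 0.034  0.999 -0.001] z [ 0.001 -0.001 -1.   ] w 0.23909604966285292 F [ 0.2  0.6 -6.9]
bar tip px 339 200.0
0 tip [0.615 0.089 0.054] [341.387 195.104]
0.05 tip [0.615 0.088 0.042] [340.813 197.271]
0.1 tip [0.615 0.086 0.03 ] [340.036 199.392]
0.15 tip [0.615 0.084 0.018] [339.063 201.463]
[[ 0.499 -0.493]
 [ 0.852 -0.417]] [8.93 4.33]
[[ 0.854 -0.741]
 [ 1.364 -0.766]] [6.953 4.895]
fulc 317 333 190 212
```

Request:
apply_moves(
  targets=[
    {"translation": [-0.1,0,-0.3],"twist": 0,"hand": 0},
    {"translation": [-0.3,0,-0.2],"twist": 0,"hand": 0},
    {"translation": [-0.4,-0.1,0],"twist": 0,"hand": 0},
    {"translation": [-0.4,-0.1,0.2],"twist": 0,"hand": 0},
    {"translation": [0,0,0.3],"twist": 0,"hand": 0},
    {"translation": [0,0,0.2],"twist": 0,"hand": 0},
    {"translation": [0,0,0.1],"twist": 0,"hand": 0},
    {"translation": [0,0,0],"twist": 0,"hand": 0},
  ],
)

```text
time: 28.35
tool_pos: [0.5814, -0.2723, 0.047]
tool_rot: [-0.002, 0.718, 0.696, -0.0]
contact_force: [-0.2, 0.3, -5.0]
gripper_width: 0.239
grasp_force: 61.3
```

Request:
apply_moves(
  targets=[
    {"translation": [0,0,0.06],"twist": 0,"hand": 0},
    {"translation": [0,0,0.06],"twist": 0,"hand": 0},
    {"translation": [0,0,0.06],"twist": 0,"hand": 0},
    {"translation": [0,0,0],"twist": 0,"hand": 0},
    {"translation": [0,0,0],"twist": 0,"hand": 0},
  ],
)

```text
time: 28.85
tool_pos: [0.5825, -0.2732, 0.0307]
tool_rot: [0.0, 0.719, 0.695, 0.0]
contact_force: [1.0, -0.6, -5.0]
gripper_width: 0.244
grasp_force: 61.3
```

Request:
apply_moves(
  targets=[
    {"translation": [0,0,0.02],"twist": 0,"hand": 0},
    {"translation": [0,0,0.01],"twist": 0,"hand": 0},
    {"translation": [0,0,0],"twist": 0,"hand": 0},
  ],
)

```text
time: 29.15
tool_pos: [0.5828, -0.2732, 0.0296]
tool_rot: [0.0, 0.718, 0.696, 0.0]
contact_force: [-2.3, 2.4, 6.4]
gripper_width: 0.244
grasp_force: 62.5
```

Request:
apply_moves(
  targets=[
    {"translation": [0,0,0],"twist": 0,"hand": 0.5},
    {"translation": [0,0,0],"twist": 0,"hand": 0.5},
    {"translation": [0,0,0],"twist": 0,"hand": 0.5},
    {"translation": [0,0,-0.3],"twist": 0,"hand": 0.6},
    {"translation": [0,0,-0.5],"twist": 0,"hand": 0.6},
    {"translation": [0,0,-0.5],"twist": 0,"hand": 0.6},
    {"translation": [0,0,-0.3],"twist": 0,"hand": 0.6},
    {"translation": [0,0,0],"twist": 0,"hand": 0.6},
  ],
)

```text
time: 29.95
tool_pos: [0.5853, -0.2753, 0.1953]
tool_rot: [0.006, 0.718, 0.696, 0.001]
contact_force: [0.7, -0.4, 0.3]
gripper_width: 0.6
grasp_force: 0.0
```

```bash
python3 - <<'E'
from h import *
np.set_printoptions(precision=3,suppress=True)
p,M=where()
f=save('scene','s8'); save('side','d8')
a=cv2.imread('pics/scene0.png',0);b=cv2.imread('pics/s8.png',0)
pts=np.float32([[[433,152]],[[452,190]],[[228,158]],[[255,160]],[[308,257]],[[367,257]]])
q,_,e=cv2.calcOpticalFlowPyrLK(a,b,pts,None,winSize=(15,15));print((q-pts)[:,0],e.ravel())
grab_frame('scene')
for n in ('yellow_grip','bar_grip','fulcrum_top','light_table'):
    r=regions_of('scene',n)
    if r: vs,us=np.nonzero(r[0]['pixels']); print(n,round(r[0]['score'],2),us.min(),us.max(),vs.min(),vs.max())
print('lug back/front top',proj('scene',[.5207,.059,.046]),proj('scene',[.5215,.105,.046]), 'lug top width',proj('scene',[.509,.08,.046]),proj('scene',[.533,.08,.046]))
g=f[155:195:1,315:360]; hs=cv2.cvtColor(f,cv2.COLOR_RGB2HSV)
for v in range(160,192,4): print(v,[(int(hs[v,u,0]),int(hs[v,u,1]),int(hs[v,u,2])) for u in range(322,352,2)])
grab_frame('side')
for n in ('yellow_grip','bar_grip'):
    r=regions_of('side',n)
    if r: vs,us=np.nonzero(r[0]['pixels']); print('side',n,round(r[0]['score'],2),us.min(),us.max(),vs.min(),vs.max())
P=np.array([.5828,-.2732,0])
print('bar ends in side if flat',proj('side',[.5828+.008,-.2732+.245,.003]),proj('side',[.5828-.004,-.2732-.115,.012]),'scene',proj('scene',[.591,-.028,.003]),proj('scene',[.579,-.388,.012]))
E
```

```text
t 29.95 tcp [ 0.585 -0.275  0.195] xaxis [ 0.032  1.    -0.007] z [ 0.011 -0.007 -1.   ] w 0.5995531621685318 F [ 0.7 -0.4  0.3]
[[  0.5    -0.471]
 [  0.774  -0.465]
 [  0.047  -0.115]
 [ 85.531 -11.849]
 [  0.051   0.016]
 [  0.492  -3.453]] [ 9.384  4.596  4.458 24.142  1.432  4.174]
yellow_grip 0.64 327 342 167 184
bar_grip 0.59 171 300 195 207
fulcrum_top 0.52 317 334 191 212
light_table 0.57 338 479 115 221
lug back/front top [327.625 169.032] [343.423 168.284] lug top width [334.445 165.247] [335.241 172.135]
160 [(19, 111, 78), (20, 126, 81), (17, 123, 83), (18, 124, 78), (17, 118, 78), (18, 123, 79), (17, 126, 81), (17, 124, 80), (16, 121, 82), (18, 108, 80), (13, 33, 70), (170, 5, 159), (165, 3, 158), (165, 6, 162), (12, 14, 180)]
164 [(18, 136, 77), (16, 131, 82), (19, 116, 81), (17, 116, 79), (18, 129, 79), (18, 131, 80), (19, 128, 80), (18, 128, 80), (18, 124, 80), (18, 124, 78), (18, 64, 68), (135, 3, 153), (15, 3, 157), (15, 3, 156), (9, 10, 171)]
168 [(17, 137, 78), (17, 120, 81), (18, 119, 79), (26, 255, 87), (24, 255, 87), (24, 238, 89), (24, 235, 88), (25, 255, 88)
[... 693 characters left out ...]
, 255, 91), (25, 255, 94), (24, 255, 100), (17, 35, 101), (165, 3, 157), (174, 8, 161), (170, 5, 159)]
184 [(17, 126, 71), (21, 127, 70), (17, 115, 73), (22, 200, 79), (23, 203, 84), (22, 173, 78), (23, 180, 78), (24, 185, 76), (22, 163, 80), (22, 154, 76), (20, 151, 83), (17, 63, 126), (170, 5, 163), (150, 2, 158), (160, 5, 159)]
188 [(20, 126, 81), (17, 135, 81), (17, 120, 81), (17, 134, 80), (17, 113, 79), (18, 128, 80), (18, 121, 80), (17, 131, 78), (19, 131, 84), (20, 134, 80), (19, 132, 81), (18, 85, 147), (160, 5, 148), (173, 6, 160), (160, 5, 159)]
side bar_grip 0.77 314 374 236 354
bar ends in side if flat [318.364 235.587] [369.964 351.257] scene [299.476 199.318] [172.796 202.359]
```

```bash
python3 - <<'E'
from h import *
a=cv2.imread('pics/scene0.png').astype(int);b=cv2.imread('pics/s8.png').astype(int)
for i in (a,b):
    h=cv2.cvtColor(i.astype(np.uint8),cv2.COLOR_BGR2HSV)[235:280,345:390]; m=(abs(h[...,0].astype(int)-25)<4)&(h[...,1]>200); v,u=np.nonzero(m); print('marker',len(u),u.mean(),v.mean(),u.min(),u.max(),v.min(),v.max())
print(job_done())
E
```

```text
marker 692 21.602601156069365 22.05635838150289 7 37 8 36
marker 691 21.67727930535456 22.081041968162083 7 37 9 36
the job is handed in; nothing more can be done
None
```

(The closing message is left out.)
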